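# Put the chrome sockets back in the socket tray

## Task

Put the four loose chrome sockets back into the socket tray, each standing upright and fully down in the round pocket of its own size: the smallest socket in the smallest pocket and so on up to the largest. The two black impact sockets belong to another set; leave them standing where they are.

Things in the scene. Friction and masses are not known exactly. Their poses are not given: they have to be found in the camera images.
- socket_small_mid (a point): The smallest of the four bright chrome sockets: a plain steel cylinder 26 mm in diameter and 56 mm tall, standing upright, hexagon opening (blind, 26 mm deep) upward, fine knurled band low down. The point is its centre, 28 mm above its foot; z along its axis. Grip it across the diameter in its upper third: when seated, its lowest 16 mm are inside the pocket.
- socket_medium_mid (a point): The second smallest of the four bright chrome sockets: a plain steel cylinder 34 mm in diameter and 58 mm tall, standing upright, hexagon opening (blind, 26 mm deep) upward, fine knurled band low down. The point is its centre, 29 mm above its foot; z along its axis. Grip it across the diameter in its upper third: when seated, its lowest 16 mm are inside the pocket.
- socket_large_mid (a point): The second largest of the four bright chrome sockets: a plain steel cylinder 42 mm in diameter and 62 mm tall, standing upright, hexagon opening (blind, 26 mm deep) upward, fine knurled band low down. The point is its centre, 31 mm above its foot; z along its axis. Grip it across the diameter in its upper third: when seated, its lowest 16 mm are inside the pocket.
- socket_largest_mid (a point): The largest of the four bright chrome sockets: a plain steel cylinder 50 mm in diameter and 66 mm tall, standing upright, hexagon opening (blind, 26 mm deep) upward, fine knurled band low down. The point is its centre, 33 mm above its foot; z along its axis. Grip it across the diameter in its upper third: when seated, its lowest 16 mm are inside the pocket.
- impact_1_mid (a point): A matt black impact socket of another set, 36 mm in diameter and 58 mm tall, standing upright: not to be moved. The point is its centre, 29 mm above its foot.
- impact_2_mid (a point): A matt black impact socket of another set, 44 mm in diameter and 64 mm tall, standing upright: not to be moved. The point is its centre, 32 mm above its foot.
- pocket_small_floor (a point): The smallest pocket: a fixed grey block 84 x 84 mm with a round pocket 33 mm wide and 16 mm deep, the mouth 9 mm wider (45-degree lead-in), amber floor. The point is the centre of the pocket floor, 10 mm above the table; the block's top is 26 mm above the table. z up, x and y along its sides. The four blocks sit side by side, 2 x 2 at 85 mm pitch, in a shallow black tray (rim 15 mm).
- pocket_medium_floor (a point): The second smallest pocket: a fixed grey block 84 x 84 mm with a round pocket 41 mm wide and 16 mm deep, the mouth 9 mm wider (45-degree lead-in), amber floor. The point is the centre of the pocket floor, 10 mm above the table; the block's top is 26 mm above the table. z up, x and y along its sides. In the same tray a ratchet and extension bar lie, 30 mm high, 45 mm beyond the centres of the two +x blocks.
- pocket_large_floor (a point): The second largest pocket: a fixed grey block 84 x 84 mm with a round pocket 49 mm wide and 16 mm deep, the mouth 9 mm wider (45-degree lead-in), amber floor. The point is the centre of the pocket floor, 10 mm above the table; the block's top is 26 mm above the table. z up, x and y along its sides. The four blocks sit side by side, 2 x 2 at 85 mm pitch, in a shallow black tray (rim 15 mm).
- pocket_largest_floor (a point): The largest pocket: a fixed grey block 84 x 84 mm with a round pocket 57 mm wide and 16 mm deep, the mouth 9 mm wider (45-degree lead-in), amber floor. The point is the centre of the pocket floor, 10 mm above the table; the block's top is 26 mm above the table. z up, x and y along its sides. In the same tray a ratchet and extension bar lie, 30 mm high, 45 mm beyond the centres of the two +x blocks.
There are look-alikes about, which are no part of the job. Leave any orange look-alike of the part that bears socket_largest_mid alone. Leave any blue look-alike of the part that bears pocket_large_floor alone.

How it is judged:
By the outcome, as a careful person would: the job done as asked, in the order asked, and still so for the second after the job is handed in, with the robot touching nothing.
It also fails if it takes over 109 s, if anything falls off the work surface, if the arm or the gripper's body presses on something with over 40 N, if the wrist force passes 120 N, or if a joint passes its speed limit or range.

## Robot

A 6-joint arm with a two-finger parallel gripper is mounted at the origin on a cart in front of the work surface, level with it; the furniture and walls round the work are solid. World frame = base frame: x ahead of the robot, y to its left, z up, the work surface at z = 0. Lengths are in m, angles in degrees, forces in N, time in s.
With the tool pointing down it reaches from about 0.3 to 0.825 m from the base axis. Payload 5.4 kg.
Tool frame: the origin (TCP) lies midway between the tips of the shut fingers; the grasp point (between the pads) lies 19 mm behind it (bot.grip_point_offset is the distance from the TCP to the grasp point, in m); z points along the fingers, y is the line along which they close (so a half turn about z gives the same grasp; the last joint's range is limited). The gripper opens to 92 mm and grips with 3 to 60 N. Pads are 20 mm wide; open, the fingers measure 128 mm over their backs; the gripper's body (75 mm by 189 mm) begins 69 mm behind the grasp point.
Start: joints at [-77.756, 9.076, 91.501, -0, 79.423, -12.038], TCP at [0.236, -0.524, 0.215] pointing down, gripper open.
Joint ranges: [-166.64, 166.64], [-54.1, 131.32], [10.49, 154.53], [-73.88, 253.88], [9.74, 151.15], [-171.62, 171.62]. Speed limits (degrees/s): [147.25, 147.25, 180, 180, 180, 180].

## Interface

Orientations are given as a 3x3 rotation matrix whose columns are the frame's x, y, z axes.
In Python, from rig import bot, snapshot, camera_model gives the robot as it stands. The module is installed in compiled form; this text tells all that it offers.
- The arm moves only by the shell command python3 -m pendant 'ROWS'. ROWS is a JSON object of lists of equal length, an entry for each row: "xyz": the shift along the world's x, y, z in units of 25 mm (1.0 is 25 mm), a list of three; "rot": the turn, a rotation vector about the world's x, y, z in units of 6 degrees (1.0 is 6 degrees), a list of three; "claw": the finger opening in mm, from 0 to 91.9. In form: {"xyz": [[tx, ty, tz], ...], "rot": [[rx, ry, rz], ...], "claw": [claw, ...]}. A call has 1 to 8 rows; each row shifts and turns the commanded pose from where the row before left it; what a row does not reach is not made up. A row lasts 1/12 s, in which the tool goes at most 41.7 mm and 7.16 degrees, less where a joint would pass 70% of its speed; a pose out of reach is approached as far as the arm can. A call is refused whole if a number of a shift passes 1 or a number of a turn 1, either way. A call with a gripper value outside its range is refused whole. The fingers move at their own pace and stop on an object; the grip force is fixed at half the most. Time passes only in rows, so rows that do not move let the fingers close. It gives the time, the measured TCP pose, the force and the opening at its end, in the units of the state.
- bot.read_state(): the state, without advancing time (a new reading comes with each control period).
- snapshot(name): name is "scene" or "top" or "wrist"; returns the picture (384x512x3 uint8, red, green, blue); there is no depth.
- camera_model(name): a dict with "fx", "fy", "cx", "cy" (pixels), "k1" (the pictures are not rectified: a ray, as slopes to the right and down, at radius r is drawn at 1 + k1 r^2 times it, then the intrinsics apply), "rvec" (rotation vector, rad) and "tvec" (3), from world to camera coordinates, as OpenCV has them. Camera axes: x right, y down, z forward; pixel columns grow to the right and rows downward; lengths in m; the calibration is good to about 2 mm. A picture is of the moment at which its call begins: read the wrist's pose just before it. camera_model takes no time and is no camera call; for the wrist camera it gives the pose at the moment of the call.
- bot.hand_in(): hands the job in, once; it reports no verdict.
The state is a dict: "clock": time; "joint_pos": joint angles; "joint_vel": joint speeds; "joint_torque": joint torques, N m; "eef_pos": TCP position; "tool_rot": TCP orientation; "wrist_force": force on the tool from outside, world axes, zero at the start; "torque": the same for the moment, N m; "width": finger opening in m.
Only numpy, scipy, OpenCV 4.12 (cv2) and the standard library are available. Lean on these libraries where they do the work, as an engineer would, in place of code of your own. Each camera call takes 0.05 s, during which the arm holds its last target. There are 200 camera calls.

## Working session

There is one attempt and no reset: what is moved stays moved. The work goes in short steps, Python scripts to look and compute and a shell command to move; the robot and the scene stay as the last step left them, time stands still between calls to the robot, and variables do not carry over. Pictures are saved under pics/ and viewed, on a budget of 14 in all, crops included, one or two more only if the job needs it, and the job is handed in when it is done.

```bash
mkdir -p pics
cat > h.py <<'E'
import numpy as np, cv2
from rig import bot, snapshot, camera_model
def save(name,img): cv2.imwrite('pics/'+name, img[:,:,::-1])
def ray(cam,u,v,z):
    """world point on plane z seen at pixel u,v"""
    x,y=(u-cam['cx'])/cam['fx'],(v-cam['cy'])/cam['fy']
    rd=np.hypot(x,y); r=rd
    for _ in range(30): r=rd/(1+cam['k1']*r*r)
    s=r/rd if rd>0 else 1
    R=cv2.Rodrigues(np.array(cam['rvec'],float))[0]; t=np.array(cam['tvec'],float).ravel()
    c=-R.T@t; d=R.T@np.array([x*s,y*s,1]); k=(z-c[2])/d[2]
    return c+k*d
def proj(cam,P):
    R=cv2.Rodrigues(np.array(cam['rvec'],float))[0]; t=np.array(cam['tvec'],float).ravel()
    p=np.atleast_2d(P)@R.T+t; a=p[:,:2]/p[:,2:]; r2=(a**2).sum(1,keepdims=True)
    a=a*(1+cam['k1']*r2); return a*[cam['fx'],cam['fy']]+[cam['cx'],cam['cy']]
E
python3 - <<'E'
from h import *
for n in('scene','top'):
    i=snapshot(n); cv2.imwrite(f'pics/{n}0.png',cv2.resize(i,(800,600),interpolation=cv2.INTER_CUBIC)[:,:,::-1]); np.save(n+'0.npy',i); print(n,camera_model(n))
print(bot.read_state())
E
```

```text
scene {'fx': 457.9707212273351, 'fy': 457.9707212273351, 'cx': 263.71607507049725, 'cy': 190.7653401932408, 'k1': -0.04760817936278239, 'rvec': array([ 0.98480327, -2.34681415,  1.12155285]), 'tvec': array([0.34258439, 0.27683542, 0.83201394])}
top {'fx': 359.7887034519178, 'fy': 359.7887034519178, 'cx': 254.964131162818, 'cy': 187.95936837838252, 'k1': -0.05344412027436588, 'rvec': array([ 2.18934327, -2.14626131,  0.1213653 ]), 'tvec': array([-0.02725208,  0.55056393,  0.84719745])}
{'clock': 0.1, 'joint_pos': array([-7.77553962e+01,  9.11003046e+00,  9.15630579e+01, -8.05655194e-04,
        7.94235338e+01, -1.20369990e+01]), 'joint_vel': array([ 0.06152182, -0.10499703, -0.16988664, -0.02120936, -0.09462831,
       -0.03235613]), 'joint_torque': array([-9.10049175e-05, -3.86504388e+01, -3.22960961e+01,  7.02384557e-02,
        3.39762855e-02, -5.18151342e-05]), 'eef_pos': array([ 0.23631602, -0.5235835 ,  0.21372427]), 'tool_rot': array([[ 9.11534360e-01,  4.11223749e-01, -3.71163650e-04],
       [ 4.11223778e-01, -9.11532939e-01,  1.64507905e-03],
       [ 3.38167685e-04, -1.65217740e-03, -9.99998578e-01]]), 'wrist_force': array([ 0.31630634, -0.56164826, -0.35279504]), 'torque': array([ 0.01339724, -0.03178768, -0.03511264]), 'width': 0.09205238477265137}
```

View pics/top0.png

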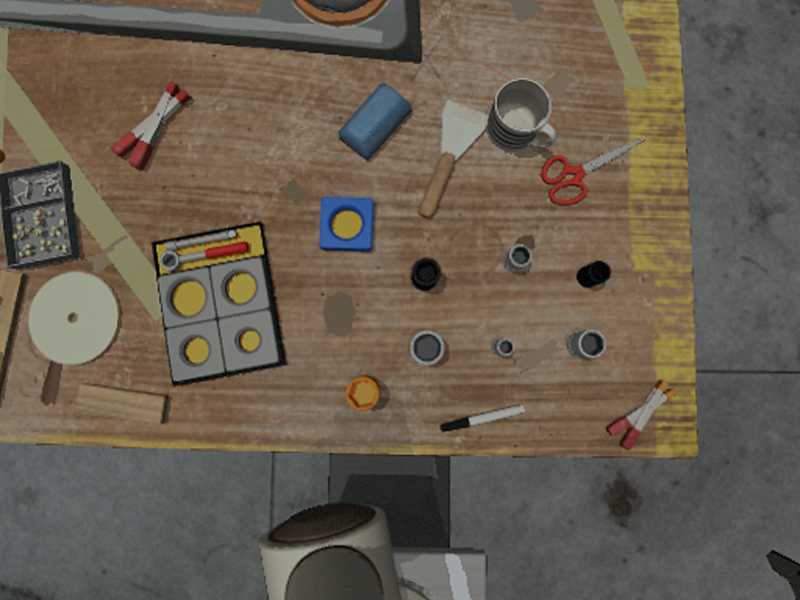

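View pics/scene0.png

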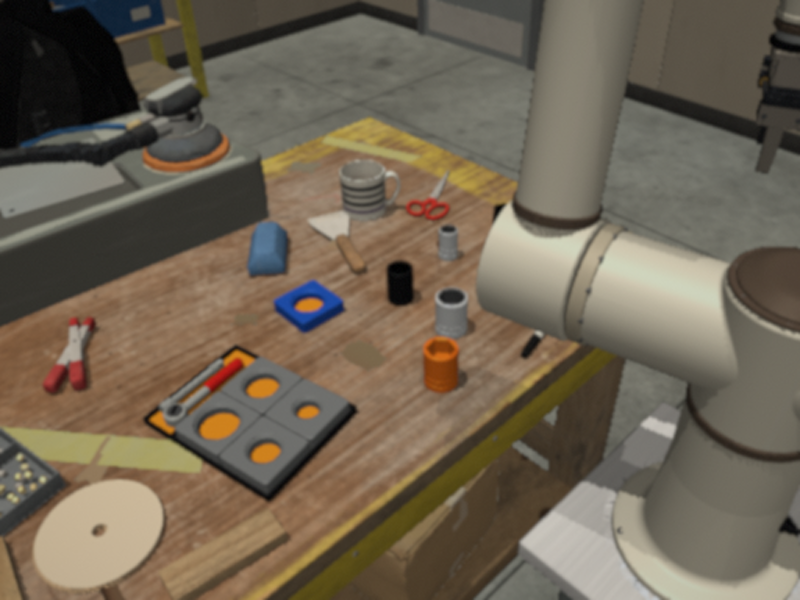

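The top view (800x600 pixels) shows these parts:
- **Chrome sockets:** (427,348), (591,345), (519,257) and (504,347).
- **Black impacts:** (426,273) and (594,273).
- **Orange look-alike:** (362,393), not to be moved. The mug at (520,110) could also be mistaken for a socket.
- **Tray pockets:** (189,298), (240,289), (197,350) and (248,341).
- **Blue look-alike pocket:** (347,223), not to be used.

Next I'll measure diameters and overlay the result in one crop.

```bash
cat > m.py <<'E'
from h import *
from scipy.optimize import minimize
import json
i=np.load('top0.npy'); cam=camera_model('top'); g=cv2.GaussianBlur(i,(0,0),0.7).astype(float)
gray=g.mean(2); sat=(i.max(2).astype(float)-i.min(2))
S={'largest':(427,348,.066),'large':(591,345,.062),'medium':(519,257,.058),'small':(504,347,.056)}
P={'largest':(189,298),'large':(240,289),'medium':(197,350),'small':(248,341)}
k=.64
A=np.linspace(0,2*np.pi,60,endpoint=False)
def circ(x,y,z,r): return np.c_[x+r*np.cos(A),y+r*np.sin(A),0*A+z]
# pockets: amber mask centroid, projected at floor height
amb=((i[:,:,0].astype(int)-i[:,:,2])>70).astype(np.uint8)
n,l,st,ce=cv2.connectedComponentsWithStats(amb)
for m,(u,v) in P.items():
    lab=l[int(v*k),int(u*k)]; ys,xs=np.nonzero(l==lab)
    c=ray(cam,xs.mean(),ys.mean(),.01); w=ray(cam,xs.max()+.5,ys.mean(),.01)-ray(cam,xs.min()-.5,ys.mean(),.01)
    print('pocket',m,c.round(4),'width',np.linalg.norm(w).round(4),len(xs))
print(amb.sum())
V=i.copy(); V=cv2.resize(i[125:265,230:420],None,fx=4,fy=4,interpolation=cv2.INTER_CUBIC)
for m,(u,v,h) in S.items():
    c=ray(cam,u*k,v*k,h); print('socket',m,c.round(4),'reach',np.hypot(*c[:2]).round(3))
cv2.imwrite('pics/crop1.png',V[:,:,::-1])
E
python3 m.py
```

```text
pocket largest [0.5403 0.3201 0.01  ] width 0.0508 347
pocket large [0.5585 0.2367 0.01  ] width 0.0454 257
pocket medium [0.4567 0.3023 0.01  ] width 0.0351 174
pocket small [0.4749 0.2186 0.01  ] width 0.0299 116
7366
socket largest [ 0.467  -0.0602  0.066 ] reach 0.471
socket large [ 0.4759 -0.3067  0.062 ] reach 0.566
socket medium [ 0.6079 -0.1991  0.058 ] reach 0.64
socket small [ 0.4708 -0.1765  0.056 ] reach 0.503
```

View pics/crop1.png

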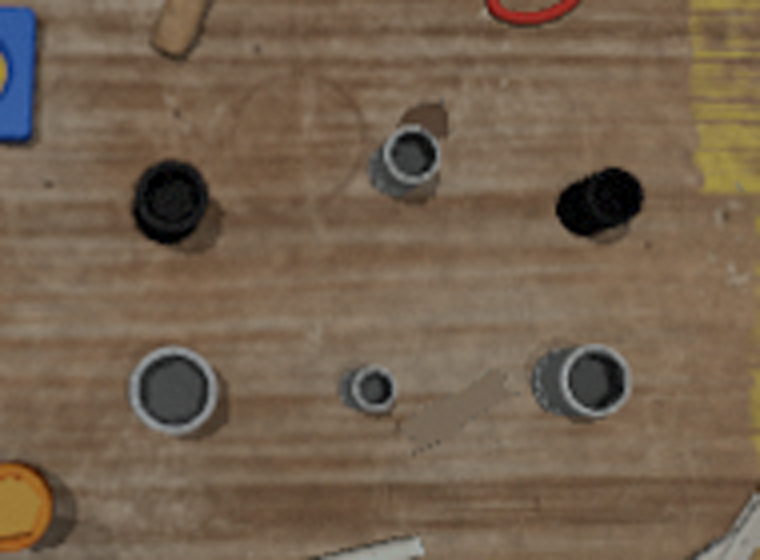

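The sizes are clear. In the crop, the ring radii are about 43, 35, 30 and 23 px for largest (174,391), large (594,381), medium (411,155) and small (374,389), which fits 50/42/34/26 mm. Next I'll refine the positions, correcting the pocket floors for occlusion.

```bash
cat > m2.py <<'E'
from h import *
from scipy.optimize import least_squares
i=np.load('top0.npy'); cam=camera_model('top')
k=.64; A=np.linspace(0,2*np.pi,72,endpoint=False); gray=cv2.GaussianBlur(i,(0,0),.6).astype(float).mean(2)
from scipy.ndimage import map_coordinates as mc
S={'small':(374,389,.056,.013),'medium':(411,155,.058,.017),'large':(594,381,.062,.021),'largest':(174,391,.066,.025)}
for m,(u,v,h,r) in S.items():
    c=ray(cam,u/4+229.6,v/4+124.6,h)
    best=None
    for dx in np.arange(-.004,.0041,.0005):
        for dy in np.arange(-.004,.0041,.0005):
            q=proj(cam,np.c_[c[0]+dx+(r-.0015)*np.cos(A),c[1]+dy+(r-.0015)*np.sin(A),0*A+h])
            s=mc(gray,q.T[::-1],order=1).mean()
            if best is None or s>best[0]: best=(s,c[0]+dx,c[1]+dy)
    print(m,c[:2].round(4),'ring fit',np.round(best,4))
P={'small':(248,341,.0165),'medium':(197,350,.0205),'large':(240,289,.0245),'largest':(189,298,.0285)}
amb=((i[:,:,0].astype(int)-i[:,:,2])>70).astype(np.uint8); n,l,_,_=cv2.connectedComponentsWithStats(amb)
def mask(c,r):
    M=np.ones((384*4,512*4),np.uint8)
    for z,rr in((.01,r),(.0215,r),(.026,r+.0045)):
        N=np.zeros_like(M); q=(proj(cam,np.c_[c[0]+rr*np.cos(A),c[1]+rr*np.sin(A),0*A+z])+.5)*4
        cv2.fillPoly(N,[q.round().astype(int)],1); M&=N
    y,x=np.nonzero(M); return np.array([x.mean()/4-.375,y.mean()/4-.375]),len(x)/16
C=[]
for m,(u,v,r) in P.items():
    ys,xs=np.nonzero(l==l[int(v*k),int(u*k)]); o=np.array([xs.mean(),ys.mean()]); c=ray(cam,*o,.01)
    for _ in range(6):
        p,a=mask(c,r); c=c+ray(cam,*o,.01)-ray(cam,*p,.01)
    print('pocket',m,c[:2].round(4),'area obs/model',len(xs),a); C.append(c[:2])
C=np.array(C); print('pitch',[np.linalg.norm(C[a]-C[b]).round(4) for a,b in((0,1),(0,2),(1,3),(2,3))])
d=C[3]-C[1]; print('yaw',np.degrees(np.arctan2(d[1],d[0])))
E
python3 m2.py
```

```text
small [ 0.4714 -0.1778] ring fit [107.5948   0.4729  -0.1793]
medium [ 0.6107 -0.1996] ring fit [106.0984   0.6117  -0.2006]
large [ 0.4781 -0.3064] ring fit [120.0944   0.4786  -0.3084]
largest [ 0.4679 -0.0597] ring fit [ 1.249391e+02  4.689000e-01 -5.920000e-02]
pocket small [0.4752 0.2175] area obs/model 116 128.375
pocket medium [0.4571 0.3008] area obs/model 174 193.1875
pocket large [0.5584 0.2356] area obs/model 257 279.4375
pocket largest [0.5401 0.3185] area obs/model 347 371.0
pitch [np.float64(0.0853), np.float64(0.0851), np.float64(0.0849), np.float64(0.0848)]
yaw 12.00808158742618
```

```bash
python3 -m pendant '{"xyz":[[0.67,0.98,0],[0.67,0.98,0],[0.67,0.98,0],[0.67,0.98,0],[0.67,0.98,0],[0.67,0.98,0],[0.67,0.98,0],[0.67,0.98,0]],"rot":[[0,0,0.68],[0,0,0.68],[0,0,0.68],[0,0,0.68],[0,0,0.68],[0,0,0.68],[0,0,0.68],[0,0,0.68]],"claw":[60,60,60,60,60,60,60,60]}'
python3 -m pendant '{"xyz":[[0.67,0.98,0],[0.67,0.98,0],[0.67,0.98,0],[0.67,0.98,0],[0.67,0.98,0],[0.68,0.98,0],[0,0,0],[0,0,0]],"rot":[[0,0,0],[0,0,0],[0,0,0],[0,0,0],[0,0,0],[0,0,0],[0,0,0],[0,0,0]],"claw":[60,60,60,60,60,60,60,60]}'
python3 - <<'E'
from h import *
s=bot.read_state(); print(s['clock'],s['eef_pos'],s['tool_rot'].round(3).tolist(),s['wrist_force'])
cam=camera_model('wrist'); i=snapshot('wrist').copy(); np.save('w1.npy',i)
A=np.linspace(0,2*np.pi,48)
for c,r,h in(((.4722,-.1786),.013,.056),((.611,-.200),.017,.058),((.4785,-.3075),.021,.062),((.4685,-.0595),.025,.066)):
    q=proj(cam,np.c_[c[0]+r*np.cos(A),c[1]+r*np.sin(A),0*A+h]); print(q.mean(0).round(0))
    cv2.polylines(i,[q.round().astype(int)],True,(255,0,0),1)
save('wrist1.png',i)
E
```

```text
clock: 0.77
eef_pos: [0.3709, -0.3266, 0.2142]
tool_rot: [[0.543, 0.84, -0.0], [0.84, -0.543, 0.001], [0.0, -0.001, -1.0]]
wrist_force: [0.3, -0.8, -0.4]
width: 0.06
clock: 1.43
eef_pos: [0.4713, -0.1801, 0.2142]
tool_rot: [[0.543, 0.84, -0.001], [0.84, -0.543, 0.0], [-0.0, -0.001, -1.0]]
wrist_force: [-0.8, 0.1, -0.6]
width: 0.0604
1.4333 [ 0.47131713 -0.18008006  0.21416992] [[0.543, 0.84, -0.001], [0.84, -0.543, 0.0], [-0.0, -0.001, -1.0]] [-0.81023023  0.10418245 -0.60636191]
[259. 172.]
[394. 115.]
[329. 269.]
[183.  68.]
```

View pics/wrist1.png

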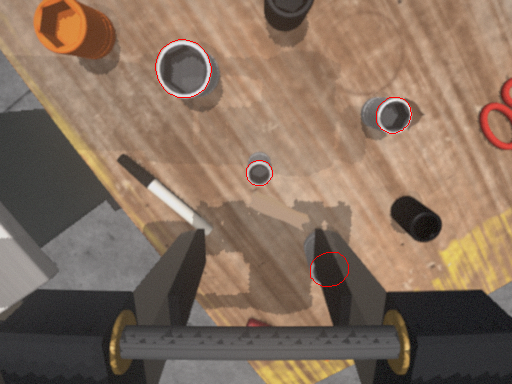

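The overlays land on the rims to within about 1 px: small (259,172), medium (394,115) and largest (183,68). A finger hides the large socket. Descending on the small socket.

```bash
python3 -m pendant '{"xyz":[[0.03,0.07,-0.94],[0,0,-0.94],[0,0,-0.94],[0,0,-0.94],[0,0,-0.94],[0,0,-0.94],[0,0,-0.94],[0,0,-0.94]],"rot":[[0,0,0],[0,0,0],[0,0,0],[0,0,0],[0,0,0],[0,0,0],[0,0,0],[0,0,0]],"claw":[60,60,60,60,60,60,60,60]}'
python3 -m pendant '{"xyz":[[0,0,0],[0,0,0],[0,0,0],[0,0,0],[0,0,0],[0,0,0],[0,0,0],[0,0,0]],"rot":[[0,0,0],[0,0,0],[0,0,0],[0,0,0],[0,0,0],[0,0,0],[0,0,0],[0,0,0]],"claw":[60,20,20,20,20,20,20,20]}'
```

```text
clock: 2.15
eef_pos: [0.4711, -0.1808, 0.0255]
tool_rot: [[0.548, 0.837, -0.0], [0.837, -0.548, -0.0], [-0.0, 0.0, -1.0]]
wrist_force: [-0.1, -0.0, 0.1]
width: 0.0599
clock: 2.82
eef_pos: [0.4725, -0.1798, 0.0276]
tool_rot: [[0.546, 0.838, 0.001], [0.838, -0.546, -0.001], [-0.0, 0.001, -1.0]]
wrist_force: [-0.8, 0.7, 5.6]
width: 0.0251
```

```bash
python3 -m pendant '{"xyz":[[0,0,0.5],[0,0,0.9],[0,0,1],[0,0,1],[0,0,1],[0,0.5,0],[0,0.9,0],[0,0.95,0]],"rot":[[0,0,0],[0,0,0],[0,0,0],[0,0,0],[0,0,0],[0,0,0],[0,0,0],[0,0,0]],"claw":[20,20,20,20,20,20,20,20]}'
python3 -m pendant '{"xyz":[[0,0.95,0],[0,0.95,0],[0,0.95,0],[0,0.95,0],[0,0.95,0],[0,0.95,0],[0,0.95,0],[0,0.95,0]],"rot":[[0,0,0],[0,0,0],[0,0,0],[0,0,0],[0,0,0],[0,0,0],[0,0,0],[0,0,0]],"claw":[20,20,20,20,20,20,20,20]}'
python3 -m pendant '{"xyz":[[0,0.95,0],[0,0.95,0],[0,0.95,0],[0,0.95,0],[0,0.95,0],[0,0.8,0],[0,0.35,0],[0,0,0]],"rot":[[0,0,0],[0,0,0],[0,0,0],[0,0,0],[0,0,0],[0,0,0],[0,0,0],[0,0,0]],"claw":[20,20,20,20,20,20,20,20]}'
python3 - <<'E'
from h import *
cam=camera_model('wrist'); i=snapshot('wrist').copy()
A=np.linspace(0,2*np.pi,48)
for c,r in(((.4752,.2175),.0165),((.4571,.3008),.0205),((.5584,.2356),.0245),((.5401,.3185),.0285)):
    q=proj(cam,np.c_[c[0]+(r+.0045)*np.cos(A),c[1]+(r+.0045)*np.sin(A),0*A+.026])
    cv2.polylines(i,[q.round().astype(int)],True,(255,0,0),1)
save('wrist2.png',i); print(bot.read_state()['eef_pos'])
E
```

```text
clock: 3.48
eef_pos: [0.4716, -0.1197, 0.1359]
tool_rot: [[0.547, 0.837, -0.0], [0.837, -0.547, 0.0], [0.0, -0.0, -1.0]]
wrist_force: [0.1, 0.4, -2.1]
width: 0.0251
clock: 4.15
eef_pos: [0.4706, 0.0713, 0.135]
tool_rot: [[0.546, 0.838, -0.002], [0.838, -0.546, 0.0], [-0.001, -0.002, -1.0]]
wrist_force: [-0.1, -0.5, -0.8]
width: 0.0256
clock: 4.82
eef_pos: [0.4707, 0.2184, 0.1353]
tool_rot: [[0.543, 0.839, -0.002], [0.839, -0.543, -0.0], [-0.001, -0.002, -1.0]]
wrist_force: [-0.5, -0.5, -1.3]
width: 0.0253
[0.47097241 0.21721058 0.13551882]
```

View pics/wrist2.png

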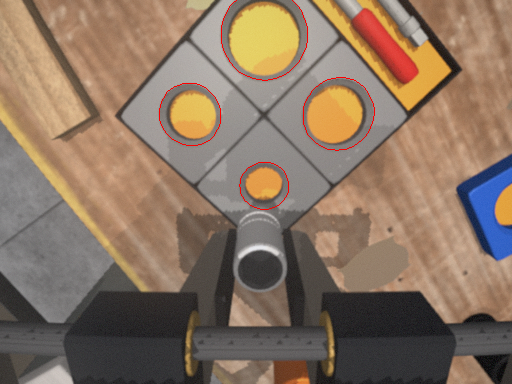

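The pocket overlays fit: small mouth at (265,186), medium (190,114), large (338,113), largest (264,40). The socket hangs upright between the fingers at (261,250). Lowering it.

```bash
python3 -m pendant '{"xyz":[[0.15,0,-0.3],[0,0,-0.8],[0,0,-0.8],[0,0,-0.7],[0,0,-0.5],[0,0,-0.4],[0,0,-0.2],[0,0,-0.2]],"rot":[[0,0,0],[0,0,0],[0,0,0],[0,0,0],[0,0,0],[0,0,0],[0,0,0],[0,0,0]],"claw":[20,20,20,20,20,20,20,20]}'
python3 -m pendant '{"xyz":[[0,0,0],[0,0,0]],"rot":[[0,0,0],[0,0,0]],"claw":[20,20]}'
```

```text
clock: 5.53
eef_pos: [0.4758, 0.2162, 0.0385]
tool_rot: [[0.547, 0.837, -0.0], [0.837, -0.547, -0.0], [-0.0, -0.0, -1.0]]
wrist_force: [0.6, -0.1, -1.1]
width: 0.0252
clock: 5.7
eef_pos: [0.4761, 0.2167, 0.0395]
tool_rot: [[0.546, 0.838, 0.001], [0.838, -0.546, 0.0], [0.0, 0.001, -1.0]]
wrist_force: [1.4, 0.1, -1.3]
width: 0.0252
```

```bash
python3 -m pendant '{"xyz":[[0,0,-0.06],[0,0,0],[0,0,0],[0,0,0],[0,0,0.4],[0,0,0.8],[0,0,1],[0,0,1]],"rot":[[0,0,0],[0,0,0],[0,0,0],[0,0,0],[0,0,0],[0,0,0],[0,0,0],[0,0,0]],"claw":[20,50,50,50,50,50,50,50]}'
python3 -m pendant '{"xyz":[[0,0,0.8],[0.3,-0.93,0],[0.3,-0.93,0],[0.3,-0.93,0],[0.3,-0.93,0],[0.3,-0.93,0],[0.3,-0.93,0],[0.3,-0.93,0]],"rot":[[0,0,0],[0,0,0],[0,0,0],[0,0,0],[0,0,0],[0,0,0],[0,0,0],[0,0,0]],"claw":[60,60,60,60,60,60,60,60]}'
python3 -m pendant '{"xyz":[[0.3,-0.93,0],[0.3,-0.93,0],[0.3,-0.93,0],[0.3,-0.93,0],[0.3,-0.93,0],[0.3,-0.93,0],[0.3,-0.93,0],[0.3,-0.93,0]],"rot":[[0,0,0],[0,0,0],[0,0,0],[0,0,0],[0,0,0],[0,0,0],[0,0,0],[0,0,0]],"claw":[60,60,60,60,60,60,60,60]}'
python3 -m pendant '{"xyz":[[0.3,-0.93,0],[0.3,-0.93,0],[0.3,-0.93,0],[0,0,0],[0,0,0]],"rot":[[0,0,0],[0,0,0],[0,0,0],[0,0,0],[0,0,0]],"claw":[60,60,60,60,60]}'
python3 - <<'E'
from h import *
i=snapshot('top'); save('x.png',cv2.resize(i[130:260,90:190],None,fx=5,fy=5,interpolation=cv2.INTER_CUBIC))
E
```

```text
clock: 6.37
eef_pos: [0.4754, 0.2169, 0.1191]
tool_rot: [[0.546, 0.838, -0.0], [0.838, -0.546, -0.0], [-0.0, -0.0, -1.0]]
wrist_force: [1.0, 0.0, 0.1]
width: 0.0501
clock: 7.03
eef_pos: [0.5287, 0.053, 0.1387]
tool_rot: [[0.546, 0.838, 0.001], [0.838, -0.546, -0.0], [0.001, 0.001, -1.0]]
wrist_force: [0.7, 0.8, 0.9]
width: 0.06
clock: 7.7
eef_pos: [0.5886, -0.1331, 0.1387]
tool_rot: [[0.546, 0.838, 0.001], [0.838, -0.546, -0.0], [0.0, 0.001, -1.0]]
wrist_force: [-0.4, -0.2, 0.2]
width: 0.0601
clock: 8.12
eef_pos: [0.6109, -0.2025, 0.1383]
tool_rot: [[0.547, 0.837, 0.001], [0.837, -0.547, -0.0], [0.0, 0.001, -1.0]]
wrist_force: [-0.5, 0.2, -0.2]
width: 0.0597
```

View pics/x.png

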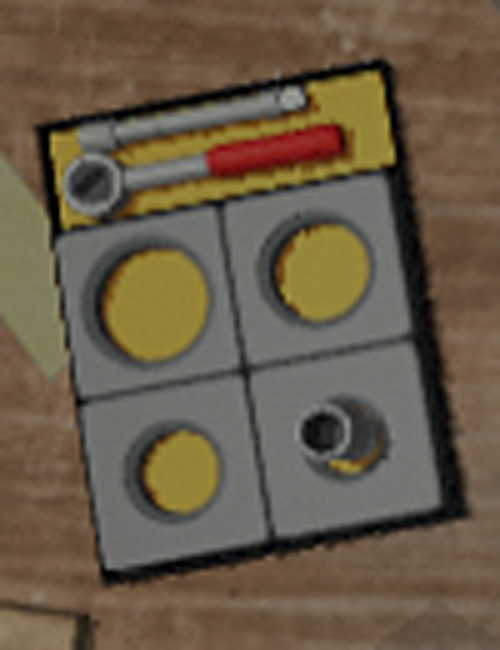

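Small socket is upright in its pocket: top at (325,432), with a sliver of amber floor at (350,465). Now the medium one.

```bash
python3 -m pendant '{"xyz":[[0.0,0.07,-0.8],[0,0,-0.9],[0,0,-0.9],[0,0,-0.9],[0,0,-0.6],[0,0,-0.35],[0,0,0],[0,0,0]],"rot":[[0,0,0],[0,0,0],[0,0,0],[0,0,0],[0,0,0],[0,0,0],[0,0,0],[0,0,0]],"claw":[60,60,60,60,60,60,60,60]}'
python3 -m pendant '{"xyz":[[0,0,0],[0,0,0],[0,0,0],[0,0,0],[0,0,0],[0,0,0],[0,0,0]],"rot":[[0,0,0],[0,0,0],[0,0,0],[0,0,0],[0,0,0],[0,0,0],[0,0,0]],"claw":[28,28,28,28,28,28,28]}'
```

```text
clock: 8.83
eef_pos: [0.6108, -0.1992, 0.0269]
tool_rot: [[0.545, 0.838, 0.0], [0.838, -0.545, 0.0], [0.0, 0.0, -1.0]]
wrist_force: [-0.4, -0.8, 0.1]
width: 0.0602
clock: 9.42
eef_pos: [0.6112, -0.2002, 0.0272]
tool_rot: [[0.546, 0.838, 0.001], [0.838, -0.546, -0.001], [0.0, 0.001, -1.0]]
wrist_force: [-0.7, -0.1, 3.5]
width: 0.0336
```

```bash
python3 -m pendant '{"xyz":[[0,0,0.5],[0,0,0.9],[0,0,1],[0,0,1],[0,0,1],[-0.14,0.46,0],[-0.28,0.91,0],[-0.28,0.91,0]],"rot":[[0,0,0],[0,0,0],[0,0,0],[0,0,0],[0,0,0],[0,0,0],[0,0,0],[0,0,0]],"claw":[28,28,28,28,28,28,28,28]}'
python3 -m pendant '{"xyz":[[-0.28,0.91,0],[-0.28,0.91,0],[-0.28,0.91,0],[-0.28,0.91,0],[-0.28,0.91,0],[-0.28,0.91,0],[-0.28,0.91,0],[-0.28,0.91,0]],"rot":[[0,0,0],[0,0,0],[0,0,0],[0,0,0],[0,0,0],[0,0,0],[0,0,0],[0,0,0]],"claw":[28,28,28,28,28,28,28,28]}'
python3 -m pendant '{"xyz":[[-0.28,0.91,0],[-0.28,0.91,0],[-0.28,0.91,0],[-0.28,0.91,0],[-0.28,0.91,0],[-0.28,0.91,0],[-0.28,0.91,0],[-0.28,0.91,0]],"rot":[[0,0,0],[0,0,0],[0,0,0],[0,0,0],[0,0,0],[0,0,0],[0,0,0],[0,0,0]],"claw":[28,28,28,28,28,28,28,28]}'
python3 -m pendant '{"xyz":[[-0.28,0.91,0],[-0.28,0.91,0],[-0.28,0.91,0],[-0.14,0.46,0],[0,0,0],[0,0,0],[0,0,0]],"rot":[[0,0,0],[0,0,0],[0,0,0],[0,0,0],[0,0,0],[0,0,0],[0,0,0]],"claw":[28,28,28,28,28,28,28]}'
```

```text
clock: 10.08
eef_pos: [0.5922, -0.142, 0.1357]
tool_rot: [[0.547, 0.837, -0.001], [0.837, -0.547, 0.001], [0.0, -0.001, -1.0]]
wrist_force: [-0.0, 0.1, -2.1]
width: 0.0335
clock: 10.75
eef_pos: [0.5352, 0.0409, 0.1349]
tool_rot: [[0.546, 0.838, -0.003], [0.838, -0.546, 0.001], [-0.001, -0.003, -1.0]]
wrist_force: [-0.0, -0.2, -1.8]
width: 0.0334
clock: 11.42
eef_pos: [0.479, 0.2223, 0.135]
tool_rot: [[0.546, 0.838, -0.003], [0.838, -0.546, -0.0], [-0.002, -0.002, -1.0]]
wrist_force: [1.2, 0.2, -1.6]
width: 0.0336
clock: 12.0
eef_pos: [0.4566, 0.2999, 0.1359]
tool_rot: [[0.546, 0.838, -0.001], [0.838, -0.546, -0.001], [-0.001, -0.0, -1.0]]
wrist_force: [-0.9, 1.0, -1.7]
width: 0.0337
```

```bash
python3 -m pendant '{"xyz":[[0.02,0.03,-0.3],[0,0,-0.8],[0,0,-0.8],[0,0,-0.7],[0,0,-0.5],[0,0,-0.4],[0,0,-0.2],[0,0,-0.2]],"rot":[[0,0,0],[0,0,0],[0,0,0],[0,0,0],[0,0,0],[0,0,0],[0,0,0],[0,0,0]],"claw":[28,28,28,28,28,28,28,28]}'
python3 -m pendant '{"xyz":[[0,0,0],[0,0,0]],"rot":[[0,0,0],[0,0,0]],"claw":[28,28]}'
```

```text
clock: 12.67
eef_pos: [0.4575, 0.3014, 0.0386]
tool_rot: [[0.546, 0.838, 0.0], [0.838, -0.546, 0.0], [0.0, 0.0, -1.0]]
wrist_force: [1.5, -0.8, -1.3]
width: 0.0331
clock: 12.83
eef_pos: [0.4577, 0.3018, 0.0393]
tool_rot: [[0.546, 0.838, 0.001], [0.838, -0.546, 0.0], [0.001, 0.001, -1.0]]
wrist_force: [0.6, -0.0, -1.8]
width: 0.0335
```

```bash
python3 -m pendant '{"xyz":[[0,0,-0.06],[0,0,0],[0,0,0],[0,0,0],[0,0,0.4],[0,0,0.8],[0,0,1],[0,0,1]],"rot":[[0,0,0],[0,0,0],[0,0,0],[0,0,0],[0,0,0],[0,0,0],[0,0,0],[0,0,0]],"claw":[28,56,56,56,56,56,56,56]}'
python3 -m pendant '{"xyz":[[0,0,0.9],[0.03,-0.94,0],[0.03,-0.94,0],[0.03,-0.94,0],[0.03,-0.94,0],[0.03,-0.94,0],[0.03,-0.94,0],[0.03,-0.94,0]],"rot":[[0,0,0],[0,0,0],[0,0,0],[0,0,0],[0,0,0],[0,0,0],[0,0,0],[0,0,0]],"claw":[70,70,70,70,70,70,70,70]}'
python3 -m pendant '{"xyz":[[0.03,-0.94,0],[0.03,-0.94,0],[0.03,-0.94,0],[0.03,-0.94,0],[0.03,-0.94,0],[0.03,-0.94,0],[0.03,-0.94,0],[0.03,-0.94,0]],"rot":[[0,0,0],[0,0,0],[0,0,0],[0,0,0],[0,0,0],[0,0,0],[0,0,0],[0,0,0]],"claw":[70,70,70,70,70,70,70,70]}'
python3 -m pendant '{"xyz":[[0.03,-0.94,0],[0.03,-0.94,0],[0.03,-0.94,0],[0.03,-0.94,0],[0.03,-0.94,0],[0.03,-0.94,0],[0.03,-0.94,0],[0.03,-0.94,0]],"rot":[[0,0,0],[0,0,0],[0,0,0],[0,0,0],[0,0,0],[0,0,0],[0,0,0],[0,0,0]],"claw":[70,70,70,70,70,70,70,70]}'
python3 -m pendant '{"xyz":[[0.03,-0.94,0],[0.03,-0.94,0],[0.03,-0.94,0],[0,0,0],[0,0,0]],"rot":[[0,0,0],[0,0,0],[0,0,0],[0,0,0],[0,0,0]],"claw":[70,70,70,70,70]}'
python3 - <<'E'
from h import *
i=snapshot('top'); save('x2.png',cv2.resize(i[130:260,90:420],None,fx=2.4,fy=2.4,interpolation=cv2.INTER_CUBIC))
E
```

```text
clock: 13.5
eef_pos: [0.4569, 0.3015, 0.1188]
tool_rot: [[0.546, 0.838, -0.0], [0.838, -0.546, -0.0], [-0.0, -0.0, -1.0]]
wrist_force: [-0.5, 0.7, -0.5]
width: 0.0563
clock: 14.17
eef_pos: [0.4627, 0.1361, 0.141]
tool_rot: [[0.546, 0.838, 0.001], [0.838, -0.546, 0.0], [0.001, 0.001, -1.0]]
wrist_force: [0.5, 0.1, -0.3]
width: 0.0698
clock: 14.83
eef_pos: [0.4687, -0.0521, 0.141]
tool_rot: [[0.546, 0.838, 0.002], [0.838, -0.546, -0.001], [0.0, 0.002, -1.0]]
wrist_force: [-0.6, 1.0, -0.2]
width: 0.0703
clock: 15.5
eef_pos: [0.4746, -0.2403, 0.141]
tool_rot: [[0.546, 0.838, 0.001], [0.838, -0.546, -0.001], [-0.0, 0.001, -1.0]]
wrist_force: [-0.9, -1.2, 0.5]
width: 0.07
clock: 15.92
eef_pos: [0.4767, -0.3102, 0.1407]
tool_rot: [[0.547, 0.837, 0.001], [0.837, -0.547, -0.0], [0.0, 0.001, -1.0]]
wrist_force: [0.0, 1.2, -1.7]
width: 0.0701
```

View pics/x2.png

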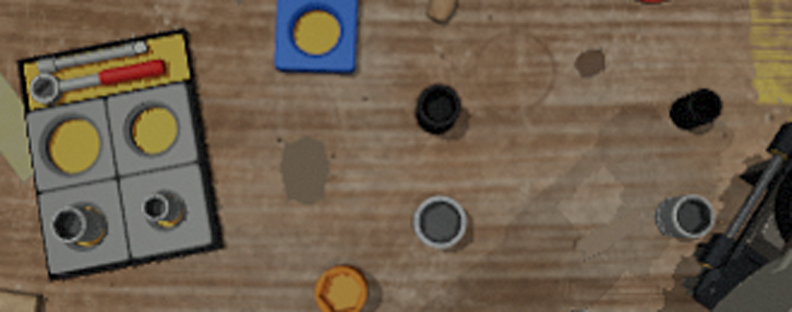

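Medium is seated too, at (70,225). Now large at (692,216).

```bash
python3 -m pendant '{"xyz":[[0.07,0.09,-0.8],[0,0,-0.9],[0,0,-0.9],[0,0,-0.9],[0,0,-0.6],[0,0,-0.28],[0,0,0],[0,0,0]],"rot":[[0,0,0],[0,0,0],[0,0,0],[0,0,0],[0,0,0],[0,0,0],[0,0,0],[0,0,0]],"claw":[70,70,70,70,70,70,70,70]}'
python3 -m pendant '{"xyz":[[0,0,0],[0,0,0],[0,0,0],[0,0,0],[0,0,0],[0,0,0],[0,0,0]],"rot":[[0,0,0],[0,0,0],[0,0,0],[0,0,0],[0,0,0],[0,0,0],[0,0,0]],"claw":[36,36,36,36,36,36,36]}'
```

```text
clock: 16.63
eef_pos: [0.4788, -0.3067, 0.031]
tool_rot: [[0.545, 0.838, 0.0], [0.838, -0.545, -0.0], [0.0, 0.0, -1.0]]
wrist_force: [-0.1, -0.3, 0.7]
width: 0.0699
clock: 17.22
eef_pos: [0.4786, -0.3074, 0.031]
tool_rot: [[0.546, 0.838, 0.0], [0.838, -0.546, -0.0], [-0.0, 0.001, -1.0]]
wrist_force: [-0.8, 1.6, 5.4]
width: 0.0413
```

```bash
python3 -m pendant '{"xyz":[[0,0,0.5],[0,0,0.9],[0,0,1],[0,0,1],[0,0,1],[0.07,0.45,0],[0.13,0.91,0],[0.13,0.91,0]],"rot":[[0,0,0],[0,0,0],[0,0,0],[0,0,0],[0,0,0],[0,0,0],[0,0,0],[0,0,0]],"claw":[36,36,36,36,36,36,36,36]}'
python3 -m pendant '{"xyz":[[0.13,0.91,0],[0.13,0.91,0],[0.13,0.91,0],[0.13,0.91,0],[0.13,0.91,0],[0.13,0.91,0],[0.13,0.91,0],[0.13,0.91,0]],"rot":[[0,0,0],[0,0,0],[0,0,0],[0,0,0],[0,0,0],[0,0,0],[0,0,0],[0,0,0]],"claw":[36,36,36,36,36,36,36,36]}'
python3 -m pendant '{"xyz":[[0.13,0.91,0],[0.13,0.91,0],[0.13,0.91,0],[0.13,0.91,0],[0.13,0.91,0],[0.13,0.91,0],[0.13,0.91,0],[0.13,0.91,0]],"rot":[[0,0,0],[0,0,0],[0,0,0],[0,0,0],[0,0,0],[0,0,0],[0,0,0],[0,0,0]],"claw":[36,36,36,36,36,36,36,36]}'
python3 -m pendant '{"xyz":[[0.13,0.91,0],[0.13,0.91,0],[0.13,0.91,0],[0.13,0.91,0],[0.13,0.8,0],[0.07,0.35,0],[0,0,0],[0,0,0]],"rot":[[0,0,0],[0,0,0],[0,0,0],[0,0,0],[0,0,0],[0,0,0],[0,0,0],[0,0,0]],"claw":[36,36,36,36,36,36,36,36]}'
```

```text
clock: 17.88
eef_pos: [0.4861, -0.249, 0.1392]
tool_rot: [[0.547, 0.837, -0.001], [0.837, -0.547, 0.001], [0.001, -0.002, -1.0]]
wrist_force: [0.4, 0.3, -3.0]
width: 0.0413
clock: 18.55
eef_pos: [0.5112, -0.0659, 0.1384]
tool_rot: [[0.546, 0.838, -0.003], [0.838, -0.546, 0.002], [-0.0, -0.003, -1.0]]
wrist_force: [-0.2, 0.8, -2.6]
width: 0.0413
clock: 19.22
eef_pos: [0.5369, 0.1155, 0.1383]
tool_rot: [[0.546, 0.838, -0.003], [0.838, -0.546, 0.0], [-0.002, -0.003, -1.0]]
wrist_force: [0.8, 0.4, -4.0]
width: 0.0416
clock: 19.88
eef_pos: [0.5557, 0.2331, 0.1391]
tool_rot: [[0.545, 0.838, -0.002], [0.838, -0.545, -0.001], [-0.002, -0.001, -1.0]]
wrist_force: [-0.6, -0.9, -3.5]
width: 0.0416
```

```bash
python3 -m pendant '{"xyz":[[0.11,0.1,-0.3],[0,0,-0.8],[0,0,-0.8],[0,0,-0.7],[0,0,-0.5],[0,0,-0.4],[0,0,-0.2],[0,0,-0.2]],"rot":[[0,0,0],[0,0,0],[0,0,0],[0,0,0],[0,0,0],[0,0,0],[0,0,0],[0,0,0]],"claw":[36,36,36,36,36,36,36,36]}'
python3 -m pendant '{"xyz":[[0,0,0],[0,0,0]],"rot":[[0,0,0],[0,0,0]],"claw":[36,36]}'
```

```text
clock: 20.55
eef_pos: [0.5597, 0.2355, 0.0426]
tool_rot: [[0.546, 0.838, 0.0], [0.838, -0.546, 0.0], [0.0, 0.0, -1.0]]
wrist_force: [0.2, -0.4, -3.0]
width: 0.0417
clock: 20.72
eef_pos: [0.56, 0.2359, 0.0434]
tool_rot: [[0.546, 0.838, 0.001], [0.838, -0.546, 0.0], [0.001, 0.001, -1.0]]
wrist_force: [0.2, -0.3, -3.6]
width: 0.041
```

```bash
python3 -m pendant '{"xyz":[[0,0,-0.07],[0,0,0],[0,0,0],[0,0,0],[0,0,0.4],[0,0,0.8],[0,0,1],[0,0,1]],"rot":[[0,0,0],[0,0,0],[0,0,0],[0,0,0],[0,0,0],[0,0,0],[0,0,0],[0,0,0]],"claw":[36,60,60,60,60,60,60,60]}'
python3 -m pendant '{"xyz":[[0,0,0.9],[-0.28,-0.91,0],[-0.28,-0.91,0],[-0.28,-0.91,0],[-0.28,-0.91,0],[-0.28,-0.91,0],[-0.28,-0.91,0],[-0.28,-0.91,0]],"rot":[[0,0,0],[0,0,0],[0,0,0],[0,0,0],[0,0,0],[0,0,0],[0,0,0],[0,0,0]],"claw":[80,80,80,80,80,80,80,80]}'
python3 -m pendant '{"xyz":[[-0.28,-0.91,0],[-0.28,-0.91,0],[-0.28,-0.91,0],[-0.28,-0.91,0],[-0.28,-0.91,0],[-0.28,-0.91,0],[0,0,0],[0,0,0]],"rot":[[0,0,0],[0,0,0],[0,0,0],[0,0,0],[0,0,0],[0,0,0],[0,0,0],[0,0,0]],"claw":[80,80,80,80,80,80,80,80]}'
```

```text
clock: 21.38
eef_pos: [0.5593, 0.2359, 0.1227]
tool_rot: [[0.546, 0.838, -0.0], [0.838, -0.546, 0.0], [-0.0, -0.0, -1.0]]
wrist_force: [1.4, 0.4, -0.6]
width: 0.06
clock: 22.05
eef_pos: [0.5104, 0.0756, 0.1449]
tool_rot: [[0.546, 0.838, 0.002], [0.838, -0.546, -0.0], [0.001, 0.002, -1.0]]
wrist_force: [-0.1, -0.3, -0.4]
width: 0.0802
clock: 22.72
eef_pos: [0.4687, -0.0607, 0.1447]
tool_rot: [[0.548, 0.837, 0.002], [0.837, -0.548, -0.0], [0.001, 0.002, -1.0]]
wrist_force: [0.2, 0.1, 0.2]
width: 0.08
```

```bash
python3 -m pendant '{"xyz":[[0,0.05,-0.8],[0,0,-0.9],[0,0,-0.9],[0,0,-0.9],[0,0,-0.6],[0,0,-0.33],[0,0,0],[0,0,0]],"rot":[[0,0,0],[0,0,0],[0,0,0],[0,0,0],[0,0,0],[0,0,0],[0,0,0],[0,0,0]],"claw":[80,80,80,80,80,80,80,80]}'
python3 -m pendant '{"xyz":[[0,0,0],[0,0,0],[0,0,0],[0,0,0],[0,0,0],[0,0,0],[0,0,0]],"rot":[[0,0,0],[0,0,0],[0,0,0],[0,0,0],[0,0,0],[0,0,0],[0,0,0]],"claw":[44,44,44,44,44,44,44]}'
```

```text
clock: 23.38
eef_pos: [0.4689, -0.0582, 0.0334]
tool_rot: [[0.545, 0.838, 0.0], [0.838, -0.545, -0.0], [0.0, 0.0, -1.0]]
wrist_force: [0.5, 0.0, 1.1]
width: 0.0803
clock: 23.97
eef_pos: [0.4686, -0.0587, 0.0333]
tool_rot: [[0.546, 0.838, 0.0], [0.838, -0.546, -0.0], [0.0, 0.0, -1.0]]
wrist_force: [-1.0, 1.8, 5.8]
width: 0.0493
```

```bash
python3 -m pendant '{"xyz":[[0,0,0.5],[0,0,0.9],[0,0,1],[0,0,1],[0,0,1],[0.09,0.45,0],[0.17,0.9,0],[0.17,0.9,0]],"rot":[[0,0,0],[0,0,0],[0,0,0],[0,0,0],[0,0,0],[0,0,0],[0,0,0],[0,0,0]],"claw":[44,44,44,44,44,44,44,44]}'
python3 -m pendant '{"xyz":[[0.17,0.9,0],[0.17,0.9,0],[0.17,0.9,0],[0.17,0.9,0],[0.17,0.9,0],[0.17,0.9,0],[0.17,0.9,0],[0.17,0.9,0]],"rot":[[0,0,0],[0,0,0],[0,0,0],[0,0,0],[0,0,0],[0,0,0],[0,0,0],[0,0,0]],"claw":[44,44,44,44,44,44,44,44]}'
python3 -m pendant '{"xyz":[[0.17,0.9,0],[0.17,0.9,0],[0.17,0.9,0],[0.17,0.9,0],[0.17,0.9,0],[0.15,0.8,0],[0.07,0.35,0],[0,0,0]],"rot":[[0,0,0],[0,0,0],[0,0,0],[0,0,0],[0,0,0],[0,0,0],[0,0,0],[0,0,0]],"claw":[44,44,44,44,44,44,44,44]}'
python3 -m pendant '{"xyz":[[0,0,0]],"rot":[[0,0,0]],"claw":[44]}'
```

```text
clock: 24.63
eef_pos: [0.4784, -0.0013, 0.1411]
tool_rot: [[0.547, 0.837, -0.002], [0.837, -0.547, 0.001], [-0.0, -0.002, -1.0]]
wrist_force: [0.1, 0.8, -5.1]
width: 0.0492
clock: 25.3
eef_pos: [0.5114, 0.1794, 0.1399]
tool_rot: [[0.546, 0.838, -0.004], [0.838, -0.546, -0.0], [-0.002, -0.003, -1.0]]
wrist_force: [0.9, -0.5, -4.3]
width: 0.0496
clock: 25.97
eef_pos: [0.5384, 0.3206, 0.1402]
tool_rot: [[0.544, 0.839, -0.003], [0.839, -0.544, -0.001], [-0.002, -0.002, -1.0]]
wrist_force: [-0.4, -0.3, -3.7]
width: 0.0494
clock: 26.05
eef_pos: [0.5388, 0.3185, 0.1409]
tool_rot: [[0.545, 0.838, -0.003], [0.838, -0.545, -0.002], [-0.003, -0.001, -1.0]]
wrist_force: [0.2, -0.1, -4.2]
width: 0.0494
```

```bash
python3 -m pendant '{"xyz":[[0.04,0.01,-0.3],[0,0,-0.8],[0,0,-0.8],[0,0,-0.7],[0,0,-0.5],[0,0,-0.4],[0,0,-0.2],[0,0,-0.2]],"rot":[[0,0,0],[0,0,0],[0,0,0],[0,0,0],[0,0,0],[0,0,0],[0,0,0],[0,0,0]],"claw":[44,44,44,44,44,44,44,44]}'
python3 -m pendant '{"xyz":[[0,0,0],[0,0,0]],"rot":[[0,0,0],[0,0,0]],"claw":[44,44]}'
```

```text
clock: 26.72
eef_pos: [0.5412, 0.3188, 0.0451]
tool_rot: [[0.546, 0.838, 0.0], [0.838, -0.546, 0.0], [0.0, 0.0, -1.0]]
wrist_force: [-0.7, 0.9, -4.4]
width: 0.0493
clock: 26.88
eef_pos: [0.5414, 0.3192, 0.046]
tool_rot: [[0.546, 0.838, 0.001], [0.838, -0.546, 0.0], [0.001, 0.001, -1.0]]
wrist_force: [0.5, 0.7, -4.3]
width: 0.0497
```

Releasing, then backing up and away for a final look.

```bash
python3 -m pendant '{"xyz":[[0,0,-0.08],[0,0,0],[0,0,0],[0,0,0],[0,0,0.4],[0,0,0.8],[0,0,1],[0,0,1]],"rot":[[0,0,0],[0,0,0],[0,0,0],[0,0,0],[0,0,0],[0,0,0],[0,0,0],[0,0,0]],"claw":[44,68,68,68,68,68,68,68]}'
python3 -m pendant '{"xyz":[[0,0,1],[0,0,1],[0,0,1],[-0.1,-0.9,0],[-0.1,-0.9,0],[-0.1,-0.9,0],[-0.1,-0.9,0],[-0.1,-0.9,0]],"rot":[[0,0,0],[0,0,0],[0,0,0],[0,0,0],[0,0,0],[0,0,0],[0,0,0],[0,0,0]],"claw":[80,80,80,80,80,80,80,80]}'
python3 -m pendant '{"xyz":[[-0.1,-0.9,0],[-0.1,-0.9,0],[-0.1,-0.9,0],[-0.1,-0.9,0],[-0.1,-0.9,0],[-0.1,-0.9,0],[0,0,0],[0,0,0]],"rot":[[0,0,0],[0,0,0],[0,0,0],[0,0,0],[0,0,0],[0,0,0],[0,0,0],[0,0,0]],"claw":[80,80,80,80,80,80,80,80]}'
python3 - <<'E'
from h import *
A=np.linspace(0,2*np.pi,48)
P={'small':(.4752,.2175,.013,.056),'medium':(.4571,.3008,.017,.058),'large':(.5584,.2356,.021,.062),'largest':(.5401,.3185,.025,.066)}
out=[]
for n,box in(('top',(130,260,90,190)),('scene',(200,330,80,240))):
    i=snapshot(n); cam=camera_model(n); a,b,c,d=box
    V=cv2.resize(i[a:b,c:d],None,fx=3,fy=4.5 if 0 else 3,interpolation=cv2.INTER_CUBIC)
    for x,y,r,h in P.values():
        q=(proj(cam,np.c_[x+r*np.cos(A),y+r*np.sin(A),0*A+.01+h])-[c,a]+.5)*3-.5
        cv2.polylines(V,[q.round().astype(int)],True,(255,0,0),1)
    out.append(V)
save('fin.png',np.hstack(out))
E
```

```text
clock: 27.55
eef_pos: [0.5409, 0.3191, 0.1251]
tool_rot: [[0.546, 0.838, 0.0], [0.838, -0.546, 0.0], [0.0, 0.0, -1.0]]
wrist_force: [0.6, 0.4, 0.5]
width: 0.068
clock: 28.22
eef_pos: [0.5286, 0.2058, 0.1998]
tool_rot: [[0.545, 0.838, 0.002], [0.838, -0.545, 0.0], [0.001, 0.001, -1.0]]
wrist_force: [0.2, -0.2, -1.1]
width: 0.0801
clock: 28.88
eef_pos: [0.5139, 0.0711, 0.1996]
tool_rot: [[0.548, 0.837, 0.002], [0.837, -0.548, 0.0], [0.001, 0.001, -1.0]]
wrist_force: [0.6, -0.6, -0.1]
width: 0.08
```

View pics/fin.png

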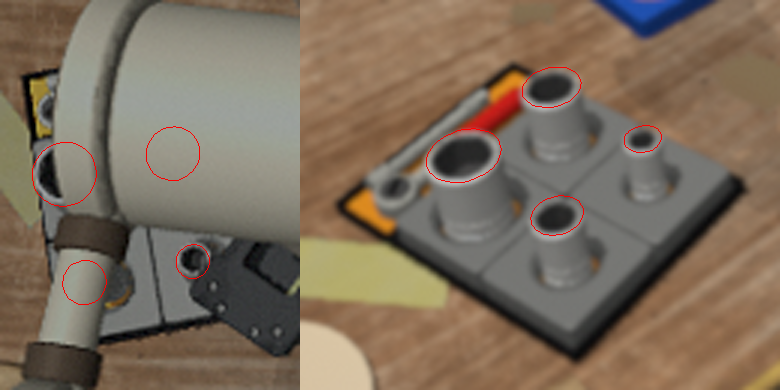

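In the scene view all four rims, at (552,87), (643,138), (463,155) and (557,215), match the predicted fully-down circles. In the top view the arm covers most of the tray. I'll compare the black sockets with the first top image, then hand in if they're unchanged.

Run:
```python
from h import *
i=snapshot('top').astype(int); o=np.load('top0.npy').astype(int)
d=[]
for u,v in((273,175),(380,175)):
    s=np.s_[v-12:v+13,u-14:u+15]
    a=[np.argwhere(k[s].max(2)<35).mean(0) for k in(o,i)]; d.append(np.abs(a[0]-a[1]).max()); print(a)
if max(d)<1.2: bot.hand_in(); print('handed in')
```

```text
[array([12.22968198, 12.93992933]), array([12.34027778, 12.94444444])]
[array([12.3015873 , 13.41269841]), array([12.25984252, 13.37401575])]
the job is handed in; nothing more can be done
handed in
```

All four chrome sockets are back in the tray, each upright in the pocket of its own size, and the job is handed in at about 29 s of the 109 s allowed. I placed them from smallest to largest, with every grasp working first time.

- **Seating:** in the final scene view, all four rims match the circle predicted for a fully seated socket to about 1 px. The final top view couldn't confirm this because the arm covered most of the tray. Earlier top views did show the small and medium sockets seated.
- **Black impact sockets:** compared with the first top image, both have moved less than 0.2 px, so they stand where they were.
- **Look-alikes:** I left the orange and blue look-alikes alone, but did not measure them again at the end.
- **Forces:** wrist force readings stayed under 7 N.

No check failed.

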